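# Feel the gap with a wedge feeler

### The job

Take the wedge feeler out of the wooden stand and slide its blade, upright, down between the two steel plates of the blue gap fixture until it drags snugly on both (about 7 N of downward push to keep it moving); do not force it or knock the tin, dish and jar about. Finish still holding the feeler, snug at that depth: do not let go.

Things in the scene. Friction and masses are not known exactly. Their poses are not given: they have to be found in the camera images.
- feeler: wedge feeler gauge standing upright in the wooden stand, 111 mm long, about 60 g. Origin at the middle of the blade's tip (lower end), z up towards the grip. Steel blade 65 mm long, 14 mm wide along its x; thickness along its y grows evenly from 3 mm at the tip to 9.5 mm at 65 mm. Above it a brass collar 24 x 20 x 4 mm, then a red square grip 20 x 20 mm (z 69 to 111 mm)
- feeler_grip (a point): middle of the red grip, 92 mm above the tip
- feeler_stand: fixed wooden block 56 x 56 mm, 72 mm high, origin at the centre of its underside; the blade stands in a slot through its middle (16 mm along the block's x, 12 mm along its y) and the collar rests on its top
- gap_fixture: blue gap fixture fixed to the bench, base 90 x 160 mm (x, y), 106 mm high at the plates; origin at the centre of its underside. Two upright steel plates, 50 mm long along its x, face each other across a gap along its y. Both stand on a carriage that floats up to 6 mm either way along y with under 1.5 N, so they centre themselves on the blade
- gap_mouth (a point): centre of the gap (to 1 mm) at the top edge of the plates' parallel faces, 95 mm above the bench; x along the gap, y across it, z up. The gap is 4.8 to 6.8 mm wide, set differently each time: the blade first touches both plates with its tip 18 to 38 mm below here. The gap is open for 65 mm below. Lips flare 10 mm out and 10 mm up from here
- set_plate: the plate on the -y side of the gap, set by a brass screw; origin as gap_fixture
- sprung_plate: the plate on the +y side of the gap, backed by springs: it gives 1 mm per 5 N, so 10 mm more depth of the blade adds about 5 N of pressure on each plate; origin as gap_fixture
- tin: small black round tin 41 mm across, 24 mm high, a bystander; origin at the centre of its underside
- dish: white dish 75 mm across, 15 mm high, a bystander; origin at the centre of its underside
- jar: blue glass jar with black cap, 43 mm across, 66 mm high, a bystander; origin at the centre of its underside
Mind the look-alikes: they are no part of the job. What is shaped like the gap_fixture but purple is not meant.

How it is judged:
By the outcome, as a careful person would: the job done as asked, in the order asked, and still so for the second after the job is handed in, while the arm keeps its last pose, push and grip.
It also fails if it takes over 45 s, if anything falls off the work surface, if the arm or the gripper's body presses on something with over 40 N, if the wrist force passes 120 N, or if a joint passes its speed limit or range.

### The arm

A 6-joint arm with a two-finger parallel gripper is mounted at the origin on a cart in front of the work surface, level with it; the furniture and walls round the work are solid. World frame = base frame: x ahead of the robot, y to its left, z up, the work surface at z = 0. Lengths are in m, angles in rad, forces in N, time in s.
With the tool pointing down it reaches from about 0.375 to 0.975 m from the base axis. Payload 3.8 kg.
Tool frame: the origin (TCP) lies midway between the tips of the shut fingers; the grasp point (between the pads) lies 19 mm behind it; z points along the fingers, y is the line along which they close (so a half turn about z gives the same grasp; the last joint's range is limited). The gripper opens to 85 mm and grips with 20 to 120 N. Pads are 22 mm wide; open, the fingers measure 114 mm over their backs; the gripper's body (76 mm by 85 mm) begins 54 mm behind the grasp point. The pads swing forward as they close: fully open they stand 13 mm farther back than shut.
Start: joints at [-1.354, 0.264, 1.604, -0, 1.274, -0.037], TCP at [0.169, -0.653, 0.231] pointing down, gripper open.
Joint ranges: [-2.63, 2.63], [-0.94, 2.18], [0.31, 2.57], [-1.31, 4.45], [0, 2.66], [-2.55, 2.55]. Speed limits (rad/s): [2.57, 2.57, 3.14, 3.14, 3.14, 3.14].

### API

Orientations are given as a rotation vector (axis times angle).
In Python, from workcell import bot gives the robot as it stands.
- The arm moves only by the tool step_arm, never from a script. Its argument "motion" is a list of rows, each a list of 5 numbers: the finger opening in cm, from 0 to 8.54, then the shift along the tool's x, y, z in cm, then the turn about the tool's z in degrees. In form: [[claw, dx, dy, dz, twist], ...]. A call has 1 to 20 rows; each row is the pose to reach, as a shift and turn from the pose commanded when the call began, along the tool's axes at that moment; what a row does not reach only later rows make up. A row lasts 1/10 s, in which the tool goes at most 50 mm and 8.59 degrees, less where a joint would pass 70% of its speed; a pose out of reach is approached as far as the arm can. A call with a gripper value outside its range is refused whole. The fingers move at their own pace and stop on an object; "force" is the grip in N (left out, the last holds). Time passes only in rows, so rows that repeat a pose let the fingers close. It gives the time, the measured TCP pose, the force, the opening and the grip force at its end, in the units of the state.
- bot.read_state(): the state, without advancing time (a new reading comes with each control period).
- bot.read_camera(name): name is "scene" or "side" or "wrist"; returns (picture, depth): 420x560x3 uint8, red, green, blue; 420x560 float32, m along the optical axis (not along the pixel's ray), 0 where there is no reading.
- bot.calibration(name): a dict with "mtx" (3x3 intrinsics, pixels), "origin" and "orientation" of the camera in the world; the wrist camera has in their place "T_tool_cam" (4x4, takes a point from camera to tool coordinates, whose origin is the TCP and whose axes are the flange's). Camera axes: x right, y up, looking along -z (the intrinsics and any distortion apply to the point x, -y, -z); pixel columns grow to the right and rows downward; lengths in m; the calibration is good to about 2 mm. A picture is of the moment at which its call begins: read the wrist's pose just before it. calibration takes no time and is no camera call.
- bot.finish_job(): hands the job in; it is judged then, once.
The state is a dict: "time": time; "q": joint angles; "joint_vel": joint speeds; "joint_torque": joint torques, N m; "tool_pos": TCP position; "tcp_rot": TCP orientation; "wrist_force": force on the tool from outside, world axes, zero at the start; "torque": the same for the moment, N m; "width": opening from 0.0 (shut) to 1.0 (fully open); "grip_force": force on a finger pad.
Only numpy, scipy, OpenCV 4.12 (cv2) and the standard library are available. Lean on these libraries where they do the work, as an engineer would, in place of code of your own. Each camera call takes 0.05 s, during which the arm holds its last target. There are 200 camera calls.

## Working session

There is one attempt and no reset: what is moved stays moved. The work goes in short steps, Python scripts to look and compute and a tool call to move; the robot and the scene stay as the last step left them, time stands still between calls to the robot, and variables do not carry over. Pictures are saved under pics/ and viewed, at most 10 in all, crops included, and the job is handed in when it is done.

Besides the shell and the picture viewer there is one more tool, called after "Call:" as name([rows], argument=value, ...), one row to a line, values as JSON. step_arm: Moves the arm, as the interface text tells. Its arguments: {"type":"object","properties":{"motion":{"type":"array","items":{"type":"array","items":{"type":"number"}}},"force":{"type":"number"}},"required":["motion"]}

```bash
mkdir -p pics; cat > h.py <<'E'
import numpy as np, cv2
from scipy.spatial.transform import Rotation as R
from workcell import bot
def cam(name):
    s=bot.read_state(); im,d=bot.read_camera(name); c=bot.calibration(name)
    if name=="wrist":
        T=np.eye(4);T[:3,:3]=R.from_rotvec(s["tcp_rot"]).as_matrix();T[:3,3]=s["tool_pos"]
        T=T@np.array(c["T_tool_cam"])
    else:
        T=np.eye(4);o=np.array(c["orientation"],float)
        T[:3,:3]=o if o.shape==(3,3) else R.from_rotvec(o).as_matrix();T[:3,3]=c["origin"]
    return im,d,np.array(c["mtx"]),T,c
def world(d,K,T):
    v,u=np.indices(d.shape); p=np.stack([(u-K[0,2])/K[0,0]*d,-(v-K[1,2])/K[1,1]*d,-d],-1)
    return p@T[:3,:3].T+T[:3,3]
def ray(u,v,z,K,T):
    r=T[:3,:3]@np.array([(u-K[0,2])/K[0,0],-(v-K[1,2])/K[1,1],-1]);o=T[:3,3]
    return o+r*(z-o[2])/r[2]
def save(n,im): cv2.imwrite("pics/"+n+".png",im[...,::-1])
E
python3 - <<'E'
from h import *
for n in("scene","side"):
    im,d,K,T,c=cam(n); save(n+"0",im); print(n,{k:v for k,v in c.items()})
    np.savez(n+"0.npz",im=im,d=d,K=K,T=T)
print(bot.calibration("wrist")); print(bot.read_state())
E
```

```text
scene {'mtx': array([[534.87579709,   0.        , 275.10532746],
       [  0.        , 534.87579709, 204.50285141],
       [  0.        ,   0.        ,   1.        ]]), 'origin': array([-0.39477873, -1.01417413,  0.67636444]), 'orientation': array([ 1.06372972, -0.46689973, -0.71086501])}
side {'mtx': array([[445.48421189,   0.        , 278.4307829 ],
       [  0.        , 445.48421189, 210.00967825],
       [  0.        ,   0.        ,   1.        ]]), 'origin': array([ 0.55791636, -0.93684648,  0.54809241]), 'orientation': array([1.05697623, 0.00214092, 0.00606798])}
{'mtx': array([[296.81424557,   0.        , 273.71772212],
       [  0.        , 296.81424557, 205.85111658],
       [  0.        ,   0.        ,   1.        ]]), 'T_tool_cam': array([[-2.36333476e-04,  9.52918653e-01,  3.03225965e-01,
         7.76835315e-02],
       [ 9.99999964e-01,  1.86261701e-04,  1.94050725e-04,
        -3.03734815e-04],
       [ 1.28435171e-04,  3.03226000e-01, -9.52918662e-01,
        -1.42486878e-01],
       [ 0.00000000e+00,  0.00000000e+00,  0.00000000e+00,
         1.00000000e+00]])}
{'time': 0.1, 'q': array([-1.35387408e+00,  2.64678469e-01,  1.60524368e+00,  3.04573861e-05,
        1.27372590e+00, -3.68989636e-02]), 'joint_vel': array([-0.00208231, -0.00073894, -0.00327146,  0.00177882,  0.00033285,
        0.00015183]), 'joint_torque': array([ 6.34952357e-04, -5.16709971e+01, -3.68589556e+01, -1.12760240e-04,
        6.27365152e-03,  3.37112021e-05]), 'tool_pos': array([ 0.16935982, -0.65271528,  0.23008273]), 'tcp_rot': array([-3.11429544e+00, -3.97358654e-01,  2.44512423e-04]), 'wrist_force': array([-0.32526589,  0.01656599, -0.12998423]), 'torque': array([0.04037573, 0.00221759, 0.02758761]), 'grip_force': 0.0, 'width': 0.9988895057476889}
```

View pics/scene0.png

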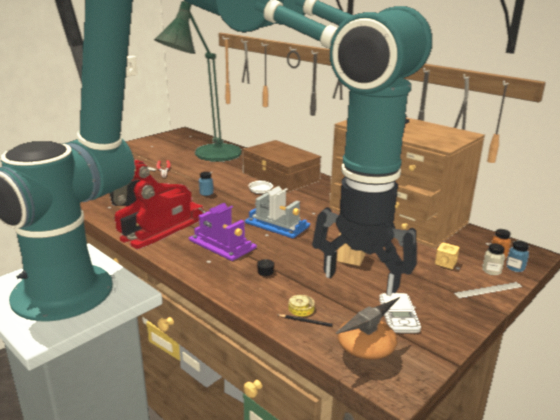

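View pics/side0.png

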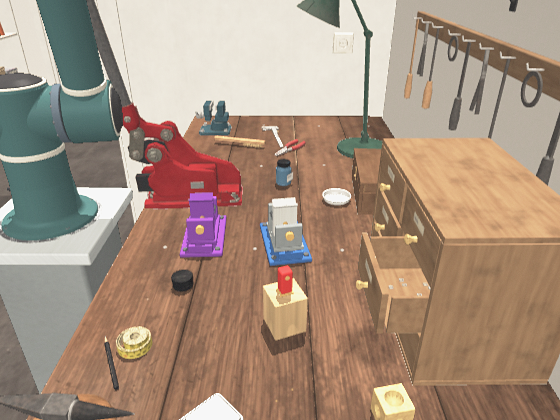

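The feeler (red grip at side ~(286,280)) stands in the wooden block. The blue fixture is behind it at side (285,235), with the purple look-alike to its left, the tin at (182,281), the jar at (284,172) and the dish at (336,197).

```bash
python3 - <<'E'
from h import *
z=np.load("side0.npz"); im,d,K,T=z["im"],z["d"],z["K"],z["T"]
W=world(d,K,T); hsv=cv2.cvtColor(im,cv2.COLOR_RGB2HSV); H,S,V=[hsv[...,i].astype(int) for i in range(3)]
v,u=np.indices(H.shape)
def box(a,b,c,e): return (u>a)&(u<b)&(v>c)&(v<e)
def rep(n,m):
    p=W[m&(d>0)]; print(n,len(p),np.round(np.percentile(p,[2,50,98],axis=0),3).tolist())
red=box(270,300,260,300)&((H<6)|(H>174))&(S>150); rep("red",red)
g=red&(W[...,2]>.105);rep("redtop",g)
st=box(255,315,270,345)&(np.abs(W[...,2]-.072)<.004)&~red; rep("standtop",st)
p=W[st][:,:2].astype(np.float32); print(cv2.minAreaRect(p*1000))
b=box(250,320,190,270)&(H>95)&(H<118)&(S>130); rep("blue",b)
p=W[b&(W[...,2]<.03)][:,:2].astype(np.float32); print("base",cv2.minAreaRect(p*1000))
pl=box(255,315,190,262)&(W[...,2]>.045); rep("plates",pl)
rep("platetop",pl&(W[...,2]>.097))
pu=box(175,235,185,260)&(H>125)&(H<150)&(S>80); rep("purple",pu)
rep("tin",box(168,196,268,295)&(V<60)); rep("jar",box(272,296,155,190)&((V<60)|((H>95)&(H<118)&(S>80)))); rep("dish",box(320,352,186,206)&(S<60)&(V>140))
rep("drawer",box(355,440,225,330))
cv2.imwrite("pics/crop1.png",cv2.resize(im[185:345,235:335,::-1],None,fx=3.7,fy=3.7,interpolation=cv2.INTER_CUBIC))
E
```

```text
red 293 [[0.554, -0.379, -0.001], [0.564, -0.374, 0.098], [0.575, -0.199, 0.118]]
redtop 99 [[0.554, -0.379, 0.106], [0.564, -0.374, 0.114], [0.576, -0.358, 0.118]]
standtop 655 [[0.533, -0.4, 0.069], [0.564, -0.375, 0.071], [0.597, -0.342, 0.075]]
((564.890380859375, -366.74530029296875), (57.41716384887695, 59.553627014160156), 22.687719345092773)
blue 650 [[0.515, -0.197, 0.005], [0.563, -0.185, 0.009], [0.617, -0.06, 0.027]]
base ((566.0232543945312, -117.87593078613281), (88.75037384033203, 158.67855834960938), 9.707366943359375)
plates 1111 [[0.532, -0.176, 0.048], [0.567, -0.125, 0.072], [0.598, -0.074, 0.103]]
platetop 168 [[0.541, -0.131, 0.097], [0.565, -0.107, 0.101], [0.59, -0.097, 0.105]]
purple 2110 [[0.347, -0.17, 0.004], [0.395, -0.138, 0.035], [0.43, -0.037, 0.103]]
tin 186 [[0.354, -0.283, 0.001], [0.375, -0.278, 0.013], [0.39, -0.263, 0.023]]
jar 143 [[0.545, 0.168, 0.005], [0.562, 0.174, 0.039], [0.582, 0.199, 0.065]]
dish 396 [[0.669, 0.055, -0.002], [0.704, 0.106, 0.005], [0.736, 0.16, 0.015]]
drawer 8698 [[0.688, -0.492, -0.002], [0.74, -0.405, 0.13], [0.784, -0.106, 0.237]]
```

View pics/crop1.png

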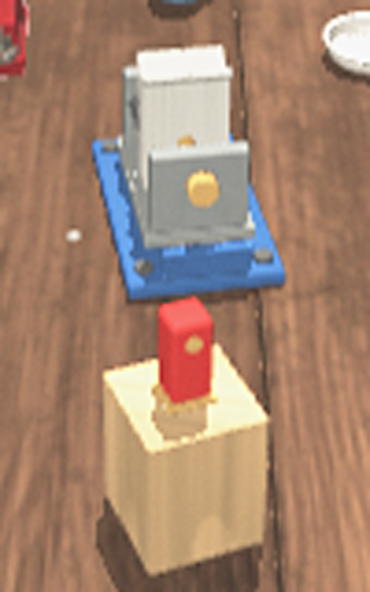

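Call:
step_arm([
  [8.5, 4, -1.6, 0, -1],
  [8.5, 8, -3.2, 0, -2],
  [8.5, 12, -4.8, 0, -3],
  [8.5, 16, -6.4, 0, -4],
  [8.5, 20, -8, 0, -5],
  [8.5, 24, -9.6, 0, -6],
  [8.5, 28, -11.2, 0, -7],
  [8.5, 32, -12.8, 0, -8],
  [8.5, 36, -14.2, 0, -8],
  [8.5, 40, -15.8, 0, -8],
  [8.5, 43, -17, 0, -8],
  [8.5, 45.5, -17.8, 0, -8],
  [8.5, 45.5, -17.8, 0, -8],
  [8.5, 45.5, -17.8, 0, -8],
  [8.5, 45.5, -17.8, 0, -8],
  [8.5, 45.5, -17.8, 0, -8],
])

```text
time: 1.7
tool_pos: [0.5641, -0.3677, 0.2311]
tcp_rot: [-3.081, -0.612, 0.001]
wrist_force: [0.1, -0.7, 0.0]
width: 0.997
grip_force: 0.0
```

```bash
cat >> h.py <<'E'
def yaw(s):
    x=R.from_rotvec(s["tcp_rot"]).as_matrix()[:,0]; return np.degrees(np.arctan2(x[1],x[0]))
def shift(s,p): return np.round(R.from_rotvec(s["tcp_rot"]).as_matrix().T@(np.array(p)-s["tool_pos"])*100,2)
E
python3 - <<'E'
from h import *
s=bot.read_state(); print(s["time"],s["tool_pos"],yaw(s),s["wrist_force"])
im,d,K,T,c=cam("wrist"); save("w1",im)
W=world(d,K,T);hsv=cv2.cvtColor(im,cv2.COLOR_RGB2HSV); H,S,V=[hsv[...,i].astype(int) for i in range(3)]
red=((H<6)|(H>174))&(S>150)&(d>0)&(np.hypot(W[...,0]-.565,W[...,1]+.367)<.05)
top=red&(W[...,2]>.112)
p=W[top];print(len(p),np.median(p,0));
p=np.argwhere(top)[:,::-1]
q=np.array([ray(a,b,.118,K,T)[:2]*1000 for a,b in p],np.float32);print(cv2.minAreaRect(q))
st=(np.abs(W[...,2]-.072)<.003)&(np.hypot(W[...,0]-.565,W[...,1]+.367)<.06)&~red
print(cv2.minAreaRect((W[st][:,:2]*1000).astype(np.float32)))
E
```

```text
1.7 [ 0.56413067 -0.36766951  0.23111018] 22.458190653519598 [ 0.09223132 -0.65450908  0.04719275]
449 [ 0.56757869 -0.36523542  0.11750278]
((567.508056640625, -365.1722106933594), (19.568492889404297, 18.076610565185547), 22.451160430908203)
((566.6320190429688, -365.1292419433594), (55.913658142089844, 56.02562713623047), 22.317136764526367)
```

View pics/w1.png

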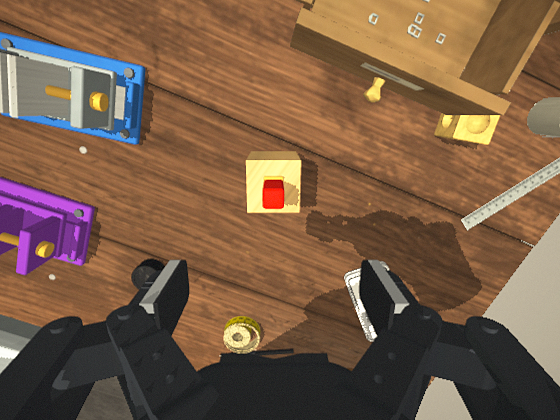

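The wrist picture shows the red grip at (273,193), and the gripper is aligned with the stand. I'm descending to grasp it.

Call:
step_arm([
  [6, 0.3, -0.1, 3, 0],
  [6, 0.3, -0.1, 6, 0],
  [6, 0.3, -0.1, 9, 0],
  [6, 0.3, -0.1, 11.5, 0],
  [6, 0.3, -0.1, 13.5, 0],
  [6, 0.3, -0.1, 14.5, 0],
  [6, 0.3, -0.1, 14.5, 0],
  [1.5, 0.3, -0.1, 14.5, 0],
  [1.5, 0.3, -0.1, 14.5, 0],
  [1.5, 0.3, -0.1, 14.5, 0],
  [1.5, 0.3, -0.1, 14.5, 0],
  [1.5, 0.3, -0.1, 14.5, 0],
  [1.5, 0.3, -0.1, 14.5, 0],
  [1.5, 0.3, -0.1, 14.5, 0],
], force=60)

```text
time: 3.15
tool_pos: [0.5688, -0.3655, 0.0883]
tcp_rot: [3.079, 0.614, 0.003]
wrist_force: [-0.7, -0.2, 6.3]
width: 0.227
grip_force: 59.0
```

Call:
step_arm([
  [1.5, 0, 0, -1, 0],
  [1.5, 0, 0, -3, 0],
  [1.5, 0, 0, -5.5, 0],
  [1.5, 0, 0, -8, 0],
  [1.5, 0, 0, -11, 0],
  [1.5, 0, 0, -13, 0],
  [1.5, 0, 0, -14, 0],
  [1.5, 0, 0, -14, 0],
  [1.5, 0, 0, -14, 0],
  [1.5, 0, 0, -14, 0],
])

```text
time: 4.15
tool_pos: [0.5666, -0.3641, 0.2241]
tcp_rot: [-3.078, -0.614, 0.004]
wrist_force: [-1.3, -0.8, -1.5]
width: 0.222
grip_force: 59.7
```

```bash
python3 - <<'E'
from h import *
s=bot.read_state(); print(s["time"],s["tool_pos"],yaw(s),s["wrist_force"],s["torque"],s["width"])
a=cam("side");b=cam("scene");w=cam("wrist")
def proj(p,K,T):
    q=T[:3,:3].T@(np.array(p)-T[:3,3]); return K[0,0]*q[0]/-q[2]+K[0,2],-K[1,1]*q[1]/-q[2]+K[1,2]
out=[]
for (im,d,K,T,c) in(a,b):
    u,v=map(int,proj(s["tool_pos"]-[0,0,.03],K,T)); out.append(cv2.resize(im[max(v-50,0):v+50,u-40:u+40],(384,480),interpolation=cv2.INTER_CUBIC)); print(u-40,v-50)
save("c2",np.hstack(out)); np.savez("side1.npz",im=a[0],d=a[1],K=a[2],T=a[3]);np.savez("scene1.npz",im=b[0],d=b[1],K=b[2],T=b[3]);np.savez("w2.npz",im=w[0],d=w[1],K=w[2],T=w[3])
E
```

```text
4.15 [ 0.56662754 -0.36406584  0.22406296] 22.54353573158853 [-1.34245751 -0.79607895 -1.47929021] [ 0.062859   -0.05404149 -0.00274273] 0.22241051423601207
246 177
316 134
```

View pics/c2.png

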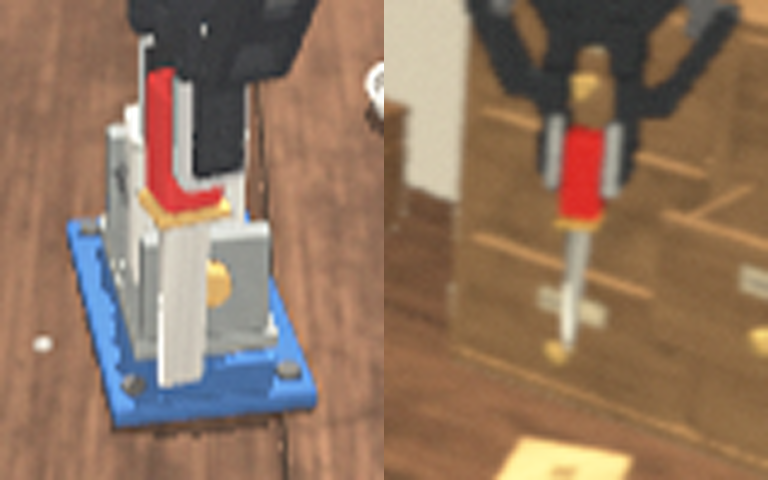

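The feeler is held. The side view shows its wide face along tool x (blade from crop (186,228) to (181,381)), and the scene view shows the taper along the finger line. So feeler x equals tool x, and I need a world yaw of about 9.7°. Next I'm moving close to the fixture for a look.

Call:
step_arm([
  [1.5, 0.6, -2, 0, 2],
  [1.5, 1.2, -4, 0, 4],
  [1.5, 1.8, -6.5, 0, 6],
  [1.5, 2.4, -9, 0, 8],
  [1.5, 3, -11.5, 0, 10],
  [1.5, 3.8, -13.5, 0, 12],
  [1.5, 4.3, -14.9, 0, 12.8],
  [1.5, 4.3, -14.9, 0, 12.8],
  [1.5, 4.3, -14.9, 0, 12.8],
  [1.5, 4.3, -14.9, 0, 12.8],
  [1.5, 4.3, -14.9, 0, 12.8],
])

```text
time: 5.4
tool_pos: [0.5502, -0.2115, 0.2261]
tcp_rot: [3.13, 0.266, -0.0]
wrist_force: [-0.2, 0.0, 0.2]
width: 0.224
grip_force: 59.6
```

```bash
python3 - <<'E'
from h import *
s=bot.read_state(); print(s["time"],s["tool_pos"],yaw(s),s["wrist_force"])
im,d,K,T,c=cam("wrist"); save("w3",im); np.savez("w3.npz",im=im,d=d,K=K,T=T)
W=world(d,K,T);hsv=cv2.cvtColor(im,cv2.COLOR_RGB2HSV); H,S,V=[hsv[...,i].astype(int) for i in range(3)]
b=(H>95)&(H<118)&(S>130)&(W[...,2]<.03)&(d>0)&(abs(W[...,0]-.566)<.08)&(abs(W[...,1]+.118)<.11)
print("base",cv2.minAreaRect((W[b][:,:2]*1000).astype(np.float32)))
# blade lean, from side/scene pictures of the lift
for n in("side1","scene1"):
    z=np.load(n+".npz");im,d,K,T=z["im"],z["d"],z["K"],z["T"];W=world(d,K,T)
    m=(np.hypot(W[...,0]-.567,W[...,1]+.364)<.025)&(W[...,2]>.135)&(W[...,2]<.203)&(d>0)
    o=T[:3,3]; nrm=np.array([.5666,-.364,0])-[o[0],o[1],0]; nrm/=np.linalg.norm(nrm); lat=np.array([nrm[1],-nrm[0],0])
    P0=np.array([.5666,-.364,0]);L=[]
    for v in np.unique(np.argwhere(m)[:,0]):
        us=np.where(m[v])[0]
        pts=[]
        for u in(us.min()-.5,us.max()+.5):
            r=T[:3,:3]@np.array([(u-K[0,2])/K[0,0],-(v-K[1,2])/K[1,1],-1]); t=(P0-o)@nrm/(r@nrm); p=o+r*t; pts.append([(p-P0)@lat,p[2]])
        L.append([*np.mean(pts,0),pts[1][0]-pts[0][0]])
    L=np.array(L);k=(L[:,1]>.147)&(L[:,1]<.2); f=np.polyfit(L[k,1],L[k,0],1)
    print(n,"lat",lat.round(2),"lean deg (top toward lat)",np.degrees(f[0]).round(2),"at tip mm",np.polyval(f,.143)*1000); print((L[::4]*1000).round(1).tolist())
E
```

```text
5.4 [ 0.55022533 -0.21154622  0.22614464] 9.698347671675732 [-0.22400718  0.03080661  0.15301445]
base ((567.2553100585938, -113.2737045288086), (90.52661895751953, 159.45489501953125), 10.879670143127441)
side1 lat [ 1.   -0.02  0.  ] lean deg (top toward lat) 0.68 at tip mm -4.141687075609763
[[1.9, 200.7, 3.0], [-3.3, 193.6, 16.6], [-4.0, 186.4, 15.2], [-4.0, 179.2, 15.3], [-3.9, 171.9, 15.3], [-3.9, 164.6, 15.4], [-3.8, 157.1, 15.5], [-3.8, 149.6, 15.6], [-5.3, 142.0, 12.5]]
scene1 lat [ 0.56 -0.83  0.  ] lean deg (top toward lat) -0.56 at tip mm 0.045887684535658724
[[-0.9, 199.0, 11.4], [-0.1, 189.0, 11.5], [-0.5, 178.8, 9.2], [0.2, 168.6, 9.2], [-0.1, 158.3, 7.0], [-0.5, 147.9, 4.7]]
```

View pics/w3.png

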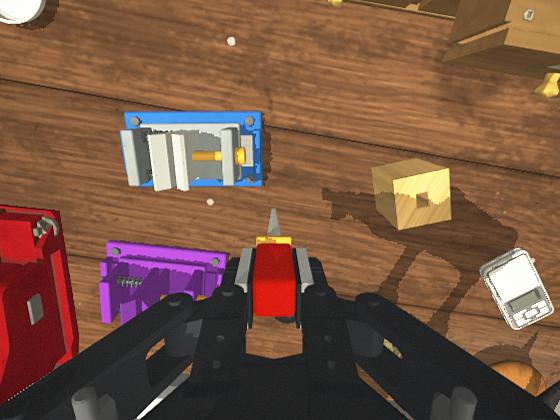

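```bash
python3 - <<'E'
from h import *
z=np.load("w3.npz");im,d,K,T=z["im"],z["d"],z["K"],z["T"];W=world(d,K,T)
cv2.imwrite("pics/c3.png",cv2.resize(im[100:200,110:270,::-1],None,fx=5,fy=5,interpolation=cv2.INTER_CUBIC))
hsv=cv2.cvtColor(im,cv2.COLOR_RGB2HSV)
m=((hsv[...,0]>95)&(hsv[...,0]<118)&(hsv[...,1]>130)); 
# top edge and bottom-right edges of base
pts=[]
for u in range(130,258):
    v=np.where(m[100:150,u])[0]
    if len(v): pts.append(ray(u,100+v[0]-.5,.012,K,T)[:2])
pts=np.array(pts); vx,vy,*_=cv2.fitLine(pts.astype(np.float32),cv2.DIST_HUBER,0,.001,.001).ravel(); print("far edge yaw",np.degrees(np.arctan2(vy,vx)))
for v in (145,155,165,175,182):
    print(v,[(u,*(W[v,u]*1000).round().astype(int).tolist()) for u in range(140,196,3)])
E
```

```text
far edge yaw -80.02088
145 [(140, 571, -69, 60), (143, 571, -69, 54), (146, 570, -69, 46), (149, 580, -95, 103), (152, 581, -97, 103), (155, 581, -99, 102), (158, 581, -101, 100), (161, 581, -103, 98), (164, 582, -105, 96), (167, 581, -106, 91), (170, 580, -106, 83), (173, 583, -113, 95), (176, 584, -117, 100), (179, 585, -120, 102), (182, 585, -123, 104), (185, 582, -119, 79), (188, 581, -120, 69), (191, 580, -120, 58), (194, 579, -120, 47)]
155 [(140, 562, -70, 63), (143, 561, -71, 57), (146, 560, -71, 49), (149, 559, -71, 43), (152, 572, -98, 104), (155, 573, -100, 104), (158, 572, -102, 100), (161, 573, -104, 99), (164, 572, -106, 96), (167, 573, -108, 94), (170, 571, -108, 86), (173, 570, -108, 77), (176, 575, -117, 98), (179, 576, -121, 103), (182, 576, -124, 103), (185, 573, -121, 83), (188, 572, -121, 73), (191, 570, -121, 61), (194, 571, -124, 61)]
165 [(140, 552, -72, 66), (143, 551, -72, 59), (146, 550, -73, 52), (149, 549, -73, 46), (152, 563, -98, 104), (155, 564, -101, 105), (158, 563, -102, 101), (161, 564, -105, 101), (164, 564, -107, 98), (167, 563, -108, 95), (170, 
[... 342 characters left out ...]
4, 103), (161, 555, -106, 101), (164, 554, -107, 98), (167, 554, -110, 97), (170, 554, -111, 93), (173, 552, -112, 85), (176, 555, -118, 95), (179, 557, -122, 101), (182, 559, -125, 104), (185, 559, -128, 103), (188, 553, -124, 78), (191, 551, -125, 68), (194, 549, -125, 56)]
182 [(140, 536, -75, 72), (143, 534, -75, 64), (146, 518, -56, 10), (149, 519, -60, 10), (152, 519, -64, 10), (155, 548, -102, 105), (158, 548, -103, 101), (161, 548, -106, 101), (164, 548, -108, 100), (167, 548, -110, 98), (170, 547, -112, 94), (173, 546, -113, 88), (176, 544, -113, 79), (179, 550, -122, 99), (182, 552, -126, 104), (185, 553, -129, 104), (188, 547, -126, 82), (191, 528, -111, 10), (194, 528, -115, 11)]
```

View pics/c3.png

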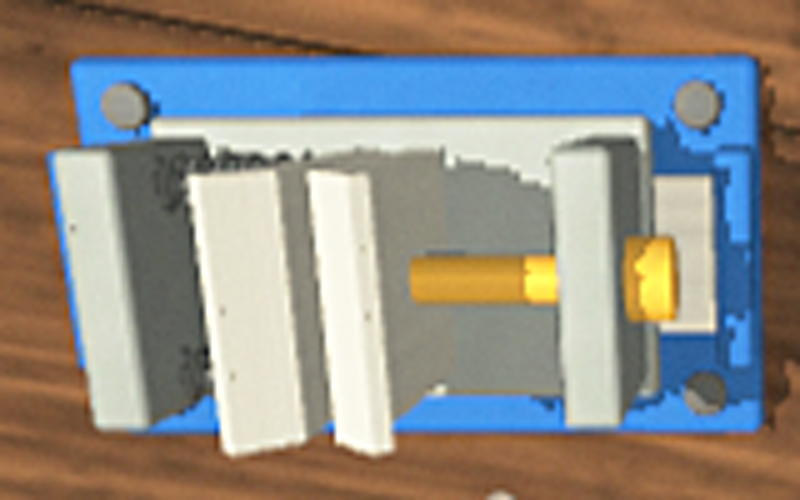

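The crop shows the gap between the two white lips, running from crop (300,300) to (320,300). World gap centre is about (.5665,-.1125), with yaw about 10.3°. I'm moving above the mouth.

Call:
step_arm([
  [1.5, 0.8, -2, 0, -0.6],
  [1.5, 1.6, -4.2, 0, -0.6],
  [1.5, 2.4, -6.4, 0, -0.6],
  [1.5, 3.2, -8.4, 0, -0.6],
  [1.5, 3.6, -9.5, 0, -0.6],
  [1.5, 3.6, -9.5, 1, -0.6],
  [1.5, 3.6, -9.5, 2, -0.6],
  [1.5, 3.6, -9.5, 3, -0.6],
  [1.5, 3.6, -9.5, 3, -0.6],
  [1.5, 3.6, -9.5, 3, -0.6],
  [1.5, 3.6, -9.5, 3, -0.6],
  [1.5, 3.6, -9.5, 3, -0.6],
])

```text
time: 6.65
tool_pos: [0.57, -0.1113, 0.1969]
tcp_rot: [3.129, 0.282, 0.002]
wrist_force: [-0.0, 0.6, -0.6]
width: 0.224
grip_force: 59.7
```

```bash
python3 - <<'E'
from h import *
s=bot.read_state(); print(s["time"],s["tool_pos"],yaw(s),s["wrist_force"])
def proj(p,K,T):
    q=T[:3,:3].T@(np.array(p)-T[:3,3]); return K[0,0]*q[0]/-q[2]+K[0,2],-K[1,1]*q[1]/-q[2]+K[1,2]
out=[]
for n in("scene","side"):
    im,d,K,T,c=cam(n)
    u,v=map(int,proj(s["tool_pos"]-[0,0,.07],K,T)); out.append(cv2.resize(im[v-36:v+36,u-36:u+36],(396,396),interpolation=cv2.INTER_CUBIC))
save("c4",np.hstack(out))
E
```

```text
6.65 [ 0.56999082 -0.11130489  0.19689792] 10.31920326679155 [-0.0162795   0.59109649 -0.5640936 ]
```

View pics/c4.png

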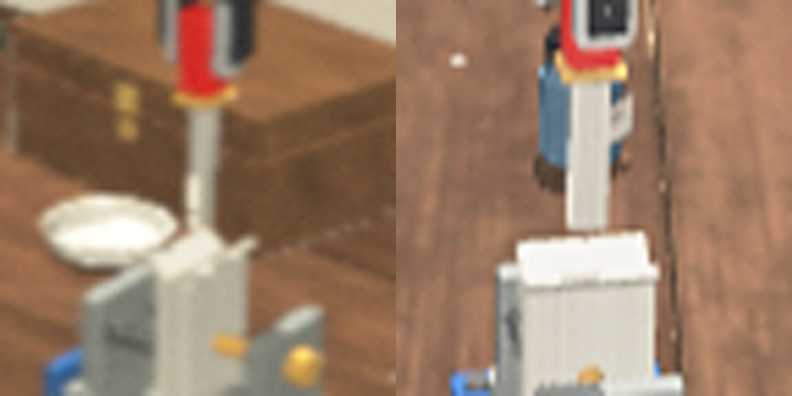

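The blade hangs centred over the lips in both crops: scene tip (200,230), side tip (588,228). I'm lowering gently.

Call:
step_arm([
  [1.5, 0, 0, 0.5, 0],
  [1.5, 0, 0, 1.0, 0],
  [1.5, 0, 0, 1.4, 0],
  [1.5, 0, 0, 1.8, 0],
  [1.5, 0, 0, 2.2, 0],
  [1.5, 0, 0, 2.6, 0],
  [1.5, 0, 0, 3.0, 0],
  [1.5, 0, 0, 3.4, 0],
  [1.5, 0, 0, 3.4, 0],
  [1.5, 0, 0, 3.4, 0],
])

```text
time: 7.75
tool_pos: [0.5695, -0.1109, 0.1621]
tcp_rot: [-3.129, -0.283, 0.0]
wrist_force: [-0.0, 0.3, -0.4]
width: 0.223
grip_force: 59.7
```

Call:
step_arm([
  [1.5, 0, 0, 0.15, 0],
  [1.5, 0, 0, 0.3, 0],
  [1.5, 0, 0, 0.45, 0],
  [1.5, 0, 0, 0.6, 0],
  [1.5, 0, 0, 0.75, 0],
  [1.5, 0, 0, 0.9, 0],
])

```text
time: 8.35
tool_pos: [0.5696, -0.111, 0.1532]
tcp_rot: [3.129, 0.283, 0.0]
wrist_force: [0.4, -0.3, -0.2]
width: 0.223
grip_force: 59.7
```

Call:
step_arm([
  [1.5, 0, 0, 0.1, 0],
  [1.5, 0, 0, 0.2, 0],
  [1.5, 0, 0, 0.3, 0],
  [1.5, 0, 0, 0.4, 0],
])

```text
time: 8.75
tool_pos: [0.5696, -0.111, 0.1492]
tcp_rot: [3.129, 0.283, 0.0]
wrist_force: [0.3, -0.2, -0.5]
width: 0.223
grip_force: 59.7
```

Call:
step_arm([
  [1.5, 0, 0, 0.1, 0],
  [1.5, 0, 0, 0.2, 0],
  [1.5, 0, 0, 0.3, 0],
])

```text
time: 9.05
tool_pos: [0.5696, -0.111, 0.1462]
tcp_rot: [3.129, 0.283, 0.0]
wrist_force: [-0.4, -0.4, -0.6]
width: 0.222
grip_force: 59.7
```

Call:
step_arm([
  [1.5, 0, 0, 0.1, 0],
  [1.5, 0, 0, 0.2, 0],
  [1.5, 0, 0, 0.3, 0],
])

```text
time: 9.35
tool_pos: [0.5697, -0.1109, 0.1434]
tcp_rot: [-3.129, -0.283, -0.001]
wrist_force: [-0.4, -0.5, 1.4]
width: 0.223
grip_force: 59.8
```

Call:
step_arm([
  [1.5, 0, 0, 0.1, 0],
  [1.5, 0, 0, 0.2, 0],
  [1.5, 0, 0, 0.3, 0],
])

```text
time: 9.65
tool_pos: [0.5699, -0.111, 0.1406]
tcp_rot: [3.129, 0.283, 0.001]
wrist_force: [0.3, -0.2, 3.4]
width: 0.222
grip_force: 59.9
```

Call:
step_arm([
  [1.5, 0, 0, 0.1, 0],
  [1.5, 0, 0, 0.2, 0],
])

```text
time: 9.85
tool_pos: [0.57, -0.111, 0.1386]
tcp_rot: [3.129, 0.283, 0.001]
wrist_force: [0.1, -0.7, 3.5]
width: 0.222
grip_force: 60.1
```

Call:
step_arm([
  [1.5, 0, 0, 0.1, 0],
  [1.5, 0, 0, 0.2, 0],
  [1.5, 0, 0, 0.3, 0],
])

```text
time: 10.15
tool_pos: [0.57, -0.111, 0.1357]
tcp_rot: [3.129, 0.283, 0.001]
wrist_force: [0.6, 0.1, 5.1]
width: 0.225
grip_force: 60.3
```

Call:
step_arm([
  [1.5, 0, 0, 0.1, 0],
  [1.5, 0, 0, 0.2, 0],
])

```text
time: 10.35
tool_pos: [0.5701, -0.1111, 0.1339]
tcp_rot: [3.128, 0.283, 0.002]
wrist_force: [-1.2, 0.5, 6.8]
width: 0.222
grip_force: 60.4
```

Call:
step_arm([
  [1.5, 0, 0, 0, 0],
  [1.5, 0, 0, 0, 0],
  [1.5, 0, 0, 0, 0],
])

```text
time: 10.65
tool_pos: [0.5701, -0.1111, 0.1337]
tcp_rot: [3.128, 0.283, 0.002]
wrist_force: [-0.9, 0.2, 5.1]
width: 0.227
grip_force: 60.4
```

```bash
python3 - <<'E'
from h import *
def proj(p,K,T):
    q=T[:3,:3].T@(np.array(p)-T[:3,3]); return K[0,0]*q[0]/-q[2]+K[0,2],-K[1,1]*q[1]/-q[2]+K[1,2]
out=[]
for n in("scene","side"):
    s=bot.read_state(); print(s["time"],s["tool_pos"],s["wrist_force"],s["torque"])
    im,d,K,T,c=cam(n)
    u,v=map(int,proj(s["tool_pos"]-[0,0,.03],K,T)); out.append(cv2.resize(im[v-36:v+36,u-36:u+36],(396,396),interpolation=cv2.INTER_CUBIC))
save("c5",np.hstack(out))
E
```

```text
10.65 [ 0.57007091 -0.11105359  0.13373975] [-0.88111714  0.17736155  5.08912545] [-0.01189847 -0.05409298 -0.06424678]
10.7 [ 0.57006671 -0.11108497  0.13375708] [ 0.11661357 -0.23883117  5.16860527] [-0.03559003  0.01406124  0.01624305]
```

View pics/c5.png

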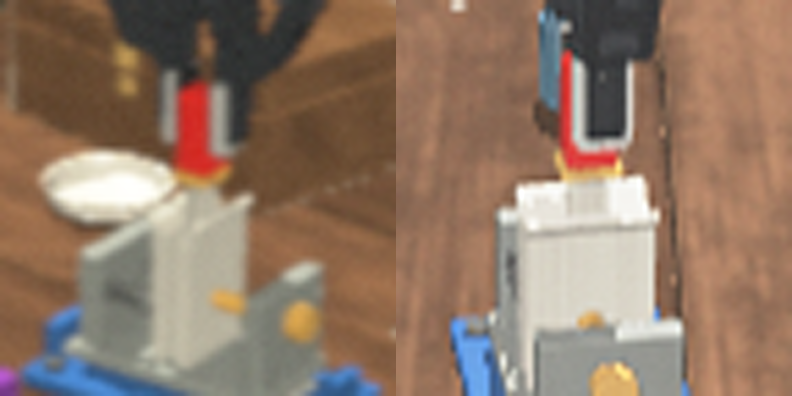

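The blade is upright and centred between the lips, collar at scene (200,175) and side (590,165). It took about 7 N to keep it moving, so I'm handing in.

```bash
python3 -c "
from workcell import bot
print(bot.finish_job())"
```

```text
the job is handed in; nothing more can be done
None
```

The feeler's blade is upright in the blue fixture's gap with the gripper still holding it, about 13 mm past first contact; the last moving push was about 7 N, easing to about 5 N at rest. I handed the job in at about 10.7 s, and no verdict came back.

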